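# Take the filter cassette out of the bench air-filter unit and show it

### The arm

A 6-joint arm with a two-finger parallel gripper is mounted at the origin on a cart in front of the work surface, level with it; the furniture and walls round the work are solid. World frame = base frame: x ahead of the robot, y to its left, z up, the work surface at z = 0. Lengths are in mm, angles in rad, forces in N, time in s.
With the tool pointing down it reaches from about 275 to 1000 mm from the base axis. Payload 8.4 kg.
Tool frame: the origin (TCP) lies at the very end of the fingers, on their centre line; the grasp point (between the pads) lies 19 mm behind it (r.tcp_to_grasp is the distance from the TCP to the grasp point, in mm); z points along the fingers, y is the line along which they close (so a half turn about z gives the same grasp; the last joint's range is limited). The gripper opens to 85 mm and grips with 20 to 120 N. Pads are 22 mm wide; open, the fingers measure 114 mm over their backs; the gripper's body (76 mm by 85 mm) begins 54 mm behind the grasp point. The pads swing forward as they close: fully open they stand 13 mm farther back than shut.
Start: joints at [-1.345, 0.353, 1.633, -0, 1.155, -0.002], TCP at [141.145, -608.856, 231.281] pointing down, gripper open.
Joint ranges: [-2.63, 2.63], [-0.92, 2.1], [0.06, 2.66], [-1.3, 4.44], [0, 2.69], [-3.02, 3.02]. Speed limits (rad/s): [2.22, 2.22, 2.79, 3.14, 3.14, 3.14].

### API

Orientations are given as [roll, pitch, yaw] about the fixed x, y, z axes, in that order (R = Rz(yaw) Ry(pitch) Rx(roll)).
In Python, from rig import r gives the robot as it stands. The module is installed in compiled form; this text tells all that it offers.
- The arm moves only by the tool play_rows, never from a script. Its argument "rows" is a list of rows, each an object with "dp": the shift along the tool's x, y, z in units of 40 mm (1.0 is 40 mm), a list of three; "turn": the turn, a rotation vector about the tool's x, y, z in units of 6 degrees (1.0 is 6 degrees), a list of three; "fingers": the closure, from 0 (fully open) to 1 (shut). In form: [{"dp": [tx, ty, tz], "turn": [wx, wy, wz], "fingers": fingers}, ...]. A call has 1 to 5 rows; each row shifts and turns the commanded pose from where the row before left it, along the tool's axes as they then stand; what a row does not reach is not made up. A row lasts 1/12 s, in which the tool goes at most 41.7 mm and 7.16 degrees, less where a joint would pass 70% of its speed; a pose out of reach is approached as far as the arm can. A call is refused whole if a number of a shift passes 1 or a number of a turn 1, either way. A call with a gripper value outside its range is refused whole. The fingers move at their own pace and stop on an object; "force" is the grip in N (left out, the last holds). Time passes only in rows, so rows that do not move let the fingers close. It gives the time, the measured TCP pose, the force, the opening and the grip force at its end, in the units of the state.
- r.sense(): the state, without advancing time (a new reading comes with each control period).
- r.grab_frame(name): name is "side" or "top"; returns a dict with "pixels" (400x640x3 uint8, red, green, blue), "fx", "fy", "cx", "cy" (pixels), "pose" (4x4, takes a point from camera to world coordinates). Camera axes: x right, y down, z forward; pixel columns grow to the right and rows downward; lengths in mm; the calibration is good to about 2 mm. A picture is of the moment at which its call begins. There is no depth.
- r.sign_off(): hands the job in; it is judged then, once.
The state is a dict: "clock": time; "qpos": joint angles; "qvel": joint speeds; "joint_efforts": joint torques, N m; "eef_pos": TCP position; "tcp_rot": TCP orientation; "contact_force": force on the tool from outside, world axes, zero at the start; "wrist_torque": the same for the moment, N m; "opening": opening from 0.0 (shut) to 1.0 (fully open); "grasp_force": force on a finger pad.
Only numpy, scipy, OpenCV 4.12 (cv2) and the standard library are available. Lean on these libraries where they do the work, as an engineer would, in place of code of your own. Each camera call takes 0.05 s, during which the arm holds its last target. There are 200 camera calls.

### The job

Pull the drawer of the white bench air-filter unit fully out to its stop, swing up the cover flap on the drawer so that it stands open by itself, and draw the filter cassette (the taller of the two plates beneath, the one with the grip tab on top) straight up out of its slot. Carry it to the open, empty rectangular tin and finish holding it still in the gripper, upright, centred over the tin and lengthwise along the tin's long side, with its lower edge about 10 cm above the tin's rim; do not put it down or let go. Leave the drawer out, the flap open, the other plate in its slot, and the tin, the two jars and the glass dish where they stand.

Things in the scene. Friction and masses are not known exactly. Their poses are not given: they have to be found in the camera images.
- unit: Bench air-filter unit, a fixed white housing 190 (x) x 190 (y) x 122 mm high with black louvres on top. Origin under its centre on the worktop; its own -x axis is its front, where the drawer comes out; yaw varies by up to about 0.35 rad. The gap above the drawer front is open.
- drawer (a joint): Drawer of the unit, m: 0 = shut, 0.150 = fully out at its stop. It slides along the unit's own -x with about 4 N of friction and stays where it is left. Grey; front panel 176 wide, top edge at z = 0.078; drawer 156 mm wide outside, 146 inside.
- drawer_pull (a point): Grip point of the drawer's pull: an upright steel plate in the middle of the drawer front, 16 mm thick (across the unit's y), standing 34 mm out, from z = 0.046 to 0.098. The point is 13 mm below the plate's top edge and 16 mm from its outer edge; grip from above with the fingers on its two sides. Axes as the unit's; it moves with the drawer.
- flap (a joint): Hinged aluminium cover flap that lies on the drawer (127 x 150 x 3 mm, top face at z = 0.078), rad: 0 = closed, 1.57 = upright, 1.85 = its stop. It swings up about a hinge along the unit's y at its far end; the free edge is towards the front. The hinge is stiff (0.09 N m) and the flap stays at any angle.
- flap_hinge (a point): Point on the flap's hinge line, in the middle, z = 0.075; it moves with the drawer. With the drawer fully out the hinge stands 28 mm in front of the housing.
- flap_fin (a point): Grip point of the flap's fin: a steel block 18 (unit's x) x 16 (unit's y) mm that stands 30 mm up from the flap's top face near the free edge. The point is 22 mm above the flap's top face, 8 mm below the fin's top, 110 mm from the hinge line along the flap and 25 mm above that line (flap closed). It turns with the flap; the fin can pivot between two fingers that grip its 16 mm width.
- cassette: Filter cassette: black frame with pleated paper, on edge in one of the drawer's two slots, long side along the unit's x. 80 (own x) x 12 (own y) x 42 mm high, grip tab 36 x 12 mm on top, up to 54. Origin under its centre. Drawer floor at z = 0.018; slots 32 mm either side of the drawer's middle, 65 mm behind its front face; play 1.5 mm, end guides 24 mm high. 0.04 to 0.09 kg.
- blank: Blanking plate, plain black, 80 x 12 x 34 mm high, no tab, standing in the other slot. Origin under its centre. Stays there.
- tin: Open, empty rectangular tin standing loose on the worktop, 114 (own x) x 202 (own y, the long side) x 46 mm high. Origin under its centre.
- jar: Sample jar with a red screw cap, 48 mm across, 70 mm high, left of the unit. Origin under its centre. Leave alone.
- white_jar: Wide jar with a white screw cap, 50 mm across, 77 mm high, right of the unit. Origin under its centre. Leave alone.
- dish: Small clear petri dish, 56 mm across, 14 mm high, between tin and unit. Origin under its centre. Leave alone.
There are look-alikes about, which are no part of the job. Of the things that look like the tin, the larger one is meant.

How it is judged (in metres and radians):
On the way, in this order (a step that is already met when the one before it is completed fails the run):
1. the drawer is pulled out to its stop (value of joint drawer above 0.143 m), for 0.2 s.
2. the flap stands open by itself, out of the fingers, with the drawer still out (value of joint flap above 1.2 rad and value of joint drawer above 0.12 m and contact force between each of the arm, the fingers and unit below 0.1 N), for 0.2 s.
3. the cassette is lifted clear of the drawer in the fingers (height (world z) of cassette above 0.085 m and contact force between the fingers and cassette above 1 N and value of joint flap above 1 rad), for 0.1 s.
At the end, for the whole second after the job is handed in: The fingers alone hold the cassette still, upright within 0.2 rad, underside 95-220 mm above the worktop, within 40 mm of the tin's centre from above, within 0.3 rad of its long side; drawer 120 mm out or more, flap open over 1.0 rad, blank upright in its slot, tin within 30 mm of its place (contact force between the fingers and cassette above 1 N and height (world z) of cassette between 0.095 and 0.22 m and horizontal distance between cassette and tin below 0.04 m and angle between cassette's own z axis and vertical below 0.2 rad and angle between the x axis of cassette and the y axis of tin, either way round below 0.3 rad and linear speed of cassette below 0.03 m/s and contact force between cassette and tin below 0.05 N and contact force between cassette and unit below 0.05 N and value of joint drawer above 0.12 m and value of joint flap above 1 rad and z of blank in the frame of unit below 0.03 m and angle between blank's own z axis and vertical below 0.3 rad and distance of tin from where it was at the start of the episode below 0.03 m); the arm keeps its last pose, push and grip.
It fails at once if a jar, the dish or the tin is pushed away or knocked over (more than 30 mm) (distance of any of jar, white_jar, dish, tin from where it was at the start of the episode above 0.03 m or angle between any of jar, white_jar's own z axis and vertical above 0.5 rad).
It fails at once if the blanking plate is lifted out of its slot (z of blank in the frame of unit above 0.045 m).
It also fails if it takes over 67 s, if anything falls off the work surface, if the arm or the gripper's body presses on something with over 40 N, if the wrist force passes 120 N, or if a joint passes its speed limit or range.

## Working session

There is one attempt and no reset: what is moved stays moved. The work goes in short steps, Python scripts to look and compute and a tool call to move; the robot and the scene stay as the last step left them, time stands still between calls to the robot, and variables do not carry over. Pictures are saved under pics/ and viewed, at most 10 in all, crops included, and the job is handed in when it is done.

Besides the shell and the picture viewer there is one more tool, called after "Request:" by a JSON object that holds its "fn" and its "kwargs", one argument or row to a line. play_rows: Moves the arm, as the interface text tells. Its arguments: {"type":"object","properties":{"rows":{"type":"array"},"force":{"type":"number"}},"required":["rows"]}

```bash
mkdir -p pics; cat > h.py <<'E'
import numpy as np, cv2
from rig import r
def shot(n,f):
    d=r.grab_frame(n); cv2.imwrite('pics/'+f,d['pixels'][:,:,::-1]); return d
def ray(d,u,v,z):
    P=np.array(d['pose']); c=P[:3,3]; w=P[:3,:3]@np.array([(u-d['cx'])/d['fx'],(v-d['cy'])/d['fy'],1])
    return c+w*(z-c[2])/w[2]
def proj(d,p):
    P=np.array(d['pose']); q=P[:3,:3].T@(np.array(p)-P[:3,3]); return d['fx']*q[0]/q[2]+d['cx'],d['fy']*q[1]/q[2]+d['cy']
E
python3 - <<'E'
from h import *
for n in('top','side'):
    d=shot(n,n+'0.png'); print(n,d['fx'],d['cx'],d['cy'],np.round(d['pose'],3).tolist())
print(r.sense())
E
```

```text
top 366.2388558566671 323.67276118775953 202.65250635467328 [[-0.048, -0.977, 0.21, 382.555], [-0.999, 0.047, -0.014, 28.153], [0.004, -0.21, -0.978, 1073.617], [0.0, 0.0, 0.0, 1.0]]
side 433.65566815562653 323.2569753271938 203.10557194900585 [[-0.951, -0.201, 0.237, 332.059], [-0.31, 0.636, -0.707, 886.302], [-0.008, -0.745, -0.667, 899.611], [0.0, 0.0, 0.0, 1.0]]
{'clock': 0.1, 'qpos': array([-1.34542637e+00,  3.53604240e-01,  1.63407951e+00,  2.71366853e-05,
        1.15518951e+00, -2.38247364e-03]), 'qvel': array([-6.55535180e-04, -4.69684225e-04, -7.48567408e-04,  8.28229829e-04,
        5.69446731e-05,  5.28633383e-04]), 'joint_efforts': array([-3.98218790e-04, -6.06355977e+01, -3.42819965e+01,  4.27797522e-05,
        3.97749638e-03,  3.61969023e-05]), 'eef_pos': array([ 141.03910871, -608.42965233,  230.61246599]), 'tcp_rot': array([-3.14031211e+00, -2.78634737e-05,  2.27741436e-01]), 'contact_force': array([0.90395119, 0.72651291, 0.15219854]), 'wrist_torque': array([ 0.03488907, -0.03070545,  0.03957614]), 'grasp_force': 0.0, 'opening': 1.0007425946779247}
```

View pics/top0.png

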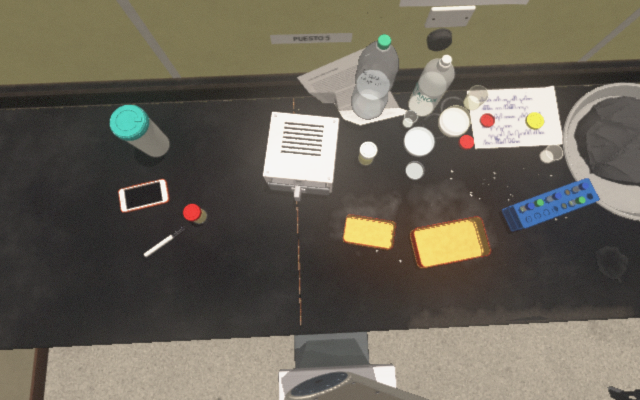

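View pics/side0.png

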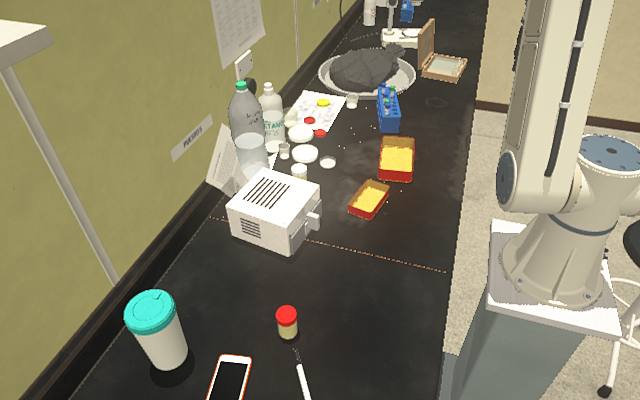

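The top view shows the unit at about (302,150), with its pull at (297,195). The tin candidates are the small one at (369,232) and the larger one at (450,243). The red-cap jar is at (194,213), the white-cap jar at (368,152) and the dish probably at (415,170). I choose the larger tin and will check that in a crop.

```bash
python3 - <<'E'
from h import *
t=cv2.imread('pics/top0.png'); 
a=cv2.resize(t[100:212,255:350],None,fx=5,fy=5,interpolation=cv2.INTER_CUBIC)
b=cv2.resize(t[205:275,400:500],None,fx=3.2,fy=3.2,interpolation=cv2.INTER_CUBIC)
c=np.zeros((560,800,3),np.uint8); c[:a.shape[0],:a.shape[1]]=a; c[:b.shape[0],480:480+b.shape[1]]=b; cv2.imwrite('pics/crop1.png',c)
d=r.grab_frame('top')
hsv=cv2.cvtColor(t,cv2.COLOR_BGR2HSV)
for name,m,z in (('white',cv2.inRange(hsv,(0,0,215),(179,40,255)),122),('tin',cv2.inRange(hsv,(0,90,60),(40,255,255)),46)):
    cs,_=cv2.findContours(m,cv2.RETR_EXTERNAL,cv2.CHAIN_APPROX_NONE)
    for k in cs:
        if cv2.contourArea(k)<800: continue
        x,y,w,h=cv2.boundingRect(k)
        if y>300 or x>500 or y<90: continue
        bx=cv2.boxPoints(cv2.minAreaRect(k)); W=np.array([ray(d,u,v,z) for u,v in bx])
        print(name,(x,y,w,h),bx.round(1).tolist(),W[:,:2].round().tolist(),np.linalg.norm(W[0]-W[1]),np.linalg.norm(W[1]-W[2]),W.mean(0))
        print(np.degrees(np.arctan2(*(W[1]-W[0])[1::-1])))
E
```

```text
white (263, 112, 76, 71) [[262.70001220703125, 175.6999969482422], [269.20001220703125, 110.80000305175781], [338.29998779296875, 117.69999694824219], [331.79998779296875, 182.60000610351562]] [[669.0, 176.0], [858.0, 155.0], [828.0, -38.0], [641.0, -10.0]] 189.6088172444199 194.977826048431 [748.75845725  70.72671051 122.        ]
-6.274441431912062
tin (342, 214, 151, 67) [[341.29998779296875, 278.3999938964844], [342.3999938964844, 213.8000030517578], [492.6000061035156, 216.1999969482422], [491.5, 280.79998779296875]] [[388.0, -24.0], [568.0, -38.0], [541.0, -465.0], [362.0, -436.0]] 180.5260657948659 428.44009467112875 [ 464.57482494 -240.95211664   46.        ]
-4.282153072582349
```

View pics/crop1.png

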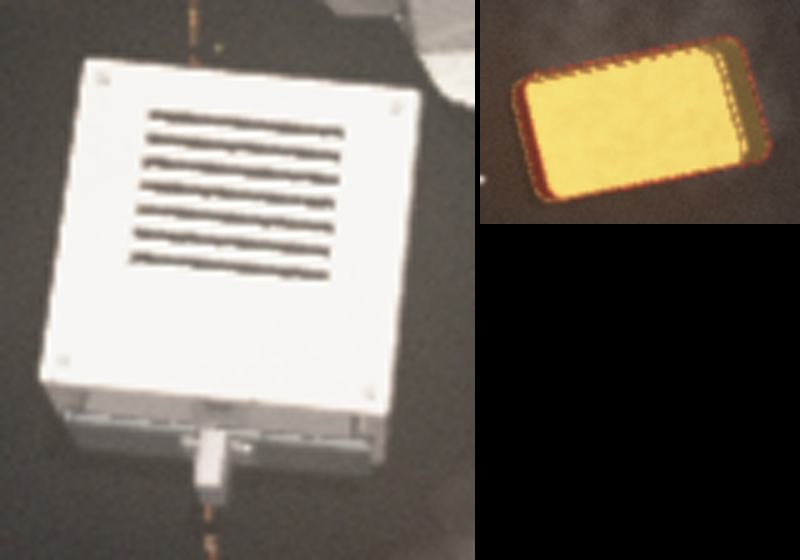

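The crop confirms the larger rectangular tin. It also shows the roof corners at full-frame pixels (271.6,112), (339.2,118.2), (332.2,182.4) and (263,176), and the pull's outer edge at about (297,198).

```bash
cat >> h.py <<'E'
def unit(c,yaw):
    ex=np.array([np.cos(yaw),np.sin(yaw)]); ey=np.array([-ex[1],ex[0]])
    return lambda x,y:c+x*ex+y*ey
E
python3 - <<'E'
from h import *
d=r.grab_frame('top')
R=np.array([ray(d,u,v,122) for u,v in [(271.6,112),(339.2,118.2),(332.2,182.4),(263,176)]])[:,:2]
print(R.round(),R.mean(0))
e=(R[0]+R[1]-R[2]-R[3]); f=R[0]+R[3]-R[1]-R[2]
print('yaw',np.arctan2(e[1],e[0]),np.arctan2(-f[0],f[1]),np.hypot(*e)/2,np.hypot(*f)/2)
for u,v in [(297,198.2),(297.6,186)]: print('pull98',ray(d,u,v,98).round(1))
T=np.array([ray(d,400+(u-480)/3.2,205+v/3.2,46) for u,v in [(525,80),(738,38),(770,158),(550,200)]])[:,:2]
g=T[0]+T[3]-T[1]-T[2]
print(T.round(),T.mean(0),np.hypot(*g)/2,'long dir',np.arctan2(g[1],g[0]))
for n,u,v,z in (('jar',193,212,70),('wj',369,148,77),('dish',415,171,14)): print(n,ray(d,u,v,z).round())
yaw=(np.arctan2(e[1],e[0])+np.arctan2(-f[0],f[1]))/2
U=unit(R.mean(0),yaw); print('front face c',U(-95,0))
E
```

```text
[[854. 148.]
 [826. -40.]
 [641. -11.]
 [668. 175.]] [747.28590007  68.05935032]
yaw -0.1503462128920311 -0.14407740504003486 187.22489625532066 188.95815997685796
pull98 [607.9  86.7  98. ]
pull98 [642.2  83.9  98. ]
[[ 512. -238.]
 [ 540. -431.]
 [ 434. -444.]
 [ 407. -249.]] [ 473.17764622 -340.41697086] 196.44848127980632 long dir 1.7115259643016927
jar [589. 379.  70.]
wj [ 751. -124.   77.]
dish [ 694. -267.   14.]
front face c [653.31342994  81.99401421]
```

Request:
{"fn": "play_rows", "kwargs": {
  "rows": [
    {"dp": [0, 0, 0], "turn": [0, 0, 0.895], "fingers": 0},
    {"dp": [0, 0, 0], "turn": [0, 0, 0.895], "fingers": 0},
    {"dp": [0, 0, 0], "turn": [0, 0, 0.895], "fingers": 0},
    {"dp": [0, 0, 0], "turn": [0, 0, 0.895], "fingers": 0}
  ]
}}

```text
clock: 0.53
eef_pos: [141.1, -608.7, 231.1]
tcp_rot: [-3.141, 0.0, -0.152]
contact_force: [-0.4, 0.0, -1.0]
opening: 0.995
grasp_force: 0.0
```

Request:
{"fn": "play_rows", "kwargs": {
  "rows": [
    {"dp": [0.43, -0.86, 0], "turn": [0, 0, 0], "fingers": 0},
    {"dp": [0.43, -0.86, 0], "turn": [0, 0, 0], "fingers": 0},
    {"dp": [0.43, -0.86, 0], "turn": [0, 0, 0], "fingers": 0},
    {"dp": [0.43, -0.86, 0], "turn": [0, 0, 0], "fingers": 0},
    {"dp": [0.43, -0.86, 0], "turn": [0, 0, 0], "fingers": 0}
  ]
}}

```text
clock: 0.95
eef_pos: [251.9, -449.7, 231.1]
tcp_rot: [-3.141, 0.0, -0.148]
contact_force: [0.0, -0.2, 1.0]
opening: 0.996
grasp_force: 0.0
```

Request:
{"fn": "play_rows", "kwargs": {
  "rows": [
    {"dp": [0.43, -0.86, 0], "turn": [0, 0, 0], "fingers": 0},
    {"dp": [0.43, -0.86, 0], "turn": [0, 0, 0], "fingers": 0},
    {"dp": [0.43, -0.86, 0], "turn": [0, 0, 0], "fingers": 0},
    {"dp": [0.43, -0.86, 0], "turn": [0, 0, 0], "fingers": 0},
    {"dp": [0.43, -0.86, 0], "turn": [0, 0, 0], "fingers": 0}
  ]
}}

```text
clock: 1.37
eef_pos: [362.3, -292.1, 231.4]
tcp_rot: [3.141, -0.0, -0.147]
contact_force: [1.0, -1.1, -0.1]
opening: 1.004
grasp_force: 0.0
```

Request:
{"fn": "play_rows", "kwargs": {
  "rows": [
    {"dp": [0.43, -0.86, 0], "turn": [0, 0, 0], "fingers": 0},
    {"dp": [0.43, -0.86, 0], "turn": [0, 0, 0], "fingers": 0},
    {"dp": [0.43, -0.86, 0], "turn": [0, 0, 0], "fingers": 0},
    {"dp": [0.43, -0.86, 0], "turn": [0, 0, 0], "fingers": 0},
    {"dp": [0.43, -0.86, 0], "turn": [0, 0, 0], "fingers": 0}
  ]
}}

```text
clock: 1.78
eef_pos: [472.7, -134.4, 231.4]
tcp_rot: [3.142, -0.0, -0.147]
contact_force: [0.7, -0.6, -0.7]
opening: 1.005
grasp_force: 0.0
```

Request:
{"fn": "play_rows", "kwargs": {
  "rows": [
    {"dp": [0.43, -0.86, 0], "turn": [0, 0, 0], "fingers": 0},
    {"dp": [0.43, -0.86, 0], "turn": [0, 0, 0], "fingers": 0},
    {"dp": [0.43, -0.86, 0], "turn": [0, 0, 0], "fingers": 0},
    {"dp": [0.43, -0.86, 0], "turn": [0, 0, 0], "fingers": 0},
    {"dp": [0.43, -0.86, 0], "turn": [0, 0, 0], "fingers": 0}
  ]
}}

```text
clock: 2.2
eef_pos: [583.0, 23.2, 231.2]
tcp_rot: [3.142, 0.0, -0.147]
contact_force: [1.2, -1.2, -0.5]
opening: 1.001
grasp_force: 0.0
```

Request:
{"fn": "play_rows", "kwargs": {
  "rows": [
    {"dp": [0.43, -0.86, 0], "turn": [0, 0, 0], "fingers": 0},
    {"dp": [0, 0, 0.8], "turn": [0, 0, 0], "fingers": 0},
    {"dp": [0, 0, 0.7], "turn": [0, 0, 0], "fingers": 0.3},
    {"dp": [0, 0, 0], "turn": [0, 0, 0], "fingers": 0.3}
  ]
}}

```text
clock: 2.53
eef_pos: [601.0, 53.3, 165.9]
tcp_rot: [3.14, 0.008, -0.146]
contact_force: [-2.7, 0.5, -0.9]
opening: 0.746
grasp_force: 0.0
```

```bash
cat >> h.py <<'E'
def todo(p,yaw=None):
    s=r.sense(); d=np.array(p)-s['eef_pos']; y=s['tcp_rot'][2]
    ex=np.array([np.cos(y),np.sin(y)]); ey=np.array([ex[1],-ex[0]])
    print('pos',s['eef_pos'].round(1),'rot',s['tcp_rot'].round(3),'dp units',np.round([d[:2]@ex/40,d[:2]@ey/40,-d[2]/40],3), None if yaw is None else 'turn z %.3f'%(np.degrees(y-yaw)/6))
E
python3 - <<'E'
from h import *
d=shot('side','s1.png'); todo([624,85.5,66])
t=cv2.imread('pics/s1.png'); cv2.imwrite('pics/s1c.png',cv2.resize(t[120:270,210:390],None,fx=4,fy=4,interpolation=cv2.INTER_CUBIC))
print(proj(d,[624,85.5,98]),proj(d,[607,88,98]))
E
```

```text
pos [602.   52.9 168.6] rot [ 3.14   0.006 -0.146] dp units [ 0.424 -0.886  2.564] None
(np.float64(315.05332669025154), np.float64(214.12542644670705)) (np.float64(320.74500021450956), np.float64(216.04604958250647))
```

View pics/s1c.png

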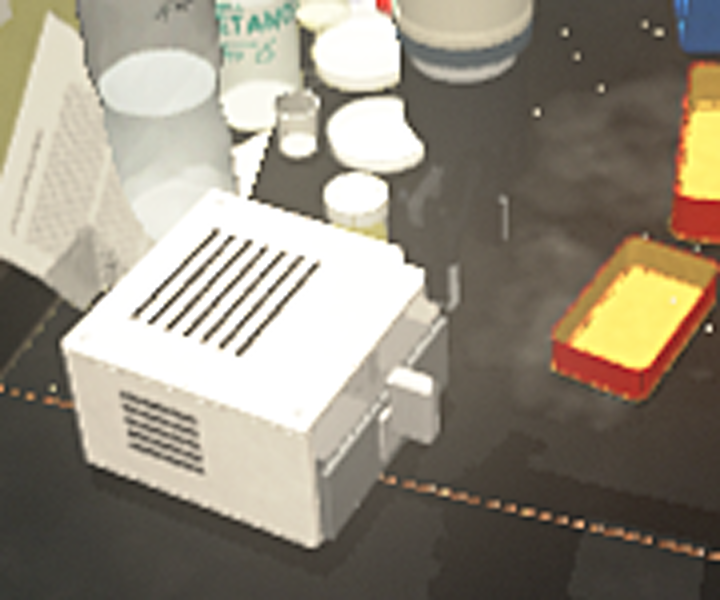

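The side crop shows the pull's top face centred at about (312,215) full-frame, which agrees with my estimate to about 3 px. The path down to it is clear.

Request:
{"fn": "play_rows", "kwargs": {
  "rows": [
    {"dp": [0.47, -0.88, 0], "turn": [0, 0, 0], "fingers": 0.3},
    {"dp": [0, 0, 0.9], "turn": [0, 0, 0], "fingers": 0.3},
    {"dp": [0, 0, 0.9], "turn": [0, 0, 0], "fingers": 0.3},
    {"dp": [0, 0, 0.76], "turn": [0, 0, 0], "fingers": 0.3},
    {"dp": [0, 0, 0], "turn": [0, 0, 0], "fingers": 0.3}
  ]
}}

```text
clock: 3.0
eef_pos: [625.1, 84.1, 65.1]
tcp_rot: [3.14, 0.007, -0.148]
contact_force: [-1.5, -0.1, -0.1]
opening: 0.701
grasp_force: 0.0
```

Request:
{"fn": "play_rows", "kwargs": {
  "rows": [
    {"dp": [0, 0, 0], "turn": [0, 0, 0], "fingers": 1},
    {"dp": [0, 0, 0], "turn": [0, 0, 0], "fingers": 1},
    {"dp": [0, 0, 0], "turn": [0, 0, 0], "fingers": 1},
    {"dp": [0, 0, 0], "turn": [0, 0, 0], "fingers": 1},
    {"dp": [0, 0, 0], "turn": [0, 0, 0], "fingers": 1}
  ],
  "force": 60
}}

```text
clock: 3.42
eef_pos: [630.3, 86.6, 72.2]
tcp_rot: [-3.138, -0.005, -0.148]
contact_force: [-0.1, 9.1, 6.0]
opening: 0.176
grasp_force: 59.3
```

Request:
{"fn": "play_rows", "kwargs": {
  "rows": [
    {"dp": [-0.5, 0, 0], "turn": [0, 0, 0], "fingers": 1},
    {"dp": [-0.7, 0, 0], "turn": [0, 0, 0], "fingers": 1},
    {"dp": [-0.7, 0, 0], "turn": [0, 0, 0], "fingers": 1},
    {"dp": [-0.6, 0, 0], "turn": [0, 0, 0], "fingers": 1},
    {"dp": [-0.5, 0, 0], "turn": [0, 0, 0], "fingers": 1}
  ]
}}

```text
clock: 3.83
eef_pos: [512.2, 104.3, 72.2]
tcp_rot: [-3.137, -0.009, -0.148]
contact_force: [5.9, 8.1, 3.6]
opening: 0.172
grasp_force: 65.8
```

Request:
{"fn": "play_rows", "kwargs": {
  "rows": [
    {"dp": [-0.3, 0, 0], "turn": [0, 0, 0], "fingers": 1},
    {"dp": [-0.2, 0, 0], "turn": [0, 0, 0], "fingers": 1},
    {"dp": [-0.2, 0, 0], "turn": [0, 0, 0], "fingers": 1},
    {"dp": [0, 0, 0], "turn": [0, 0, 0], "fingers": 1},
    {"dp": [0, 0, 0], "turn": [0, 0, 0], "fingers": 1}
  ]
}}

```text
clock: 4.25
eef_pos: [484.1, 108.4, 72.1]
tcp_rot: [-3.138, -0.005, -0.148]
contact_force: [-1.9, 10.5, 13.7]
opening: 0.171
grasp_force: 67.3
```

Request:
{"fn": "play_rows", "kwargs": {
  "rows": [
    {"dp": [-0.12, 0, 0], "turn": [0, 0, 0], "fingers": 1},
    {"dp": [-0.12, 0, 0], "turn": [0, 0, 0], "fingers": 1},
    {"dp": [0, 0, 0], "turn": [0, 0, 0], "fingers": 1},
    {"dp": [0, 0, 0], "turn": [0, 0, 0], "fingers": 1},
    {"dp": [0, 0, 0], "turn": [0, 0, 0], "fingers": 1}
  ]
}}

```text
clock: 4.67
eef_pos: [481.9, 109.0, 72.3]
tcp_rot: [-3.136, -0.019, -0.146]
contact_force: [26.3, -1.6, -15.5]
opening: 0.169
grasp_force: 62.9
```

Request:
{"fn": "play_rows", "kwargs": {
  "rows": [
    {"dp": [0.1, 0, 0], "turn": [0, 0, 0], "fingers": 0.4},
    {"dp": [0, 0, 0], "turn": [0, 0, 0], "fingers": 0.4},
    {"dp": [0, 0, 0], "turn": [0, 0, 0], "fingers": 0.4},
    {"dp": [0, 0, -0.6], "turn": [0, 0, 0], "fingers": 0.4},
    {"dp": [0, 0, -0.9], "turn": [0, 0, 0], "fingers": 0.4}
  ]
}}

```text
clock: 5.08
eef_pos: [473.1, 106.8, 127.4]
tcp_rot: [3.139, 0.006, -0.147]
contact_force: [0.2, 0.0, -0.3]
opening: 0.597
grasp_force: 0.0
```

Request:
{"fn": "play_rows", "kwargs": {
  "rows": [
    {"dp": [-0.5, 0, -0.5], "turn": [0, 0, 0], "fingers": 0.4},
    {"dp": [-0.8, 0, -0.4], "turn": [0, 0, 0], "fingers": 0.4},
    {"dp": [-0.8, 0, 0], "turn": [0, 0, 0], "fingers": 0.4},
    {"dp": [0, 0, 0], "turn": [0, 0, 0], "fingers": 0.4}
  ]
}}

```text
clock: 5.42
eef_pos: [387.3, 119.4, 165.2]
tcp_rot: [3.141, 0.003, -0.147]
contact_force: [-0.7, -0.1, -0.3]
opening: 0.594
grasp_force: 0.0
```

```bash
python3 - <<'E'
from h import *
d=shot('top','t2.png'); e=shot('side','s2.png')
U=unit(np.array([747.3,68.06]),-0.148); f=U(-233,0)
for q in (d,e): print(np.round(proj(q,[*f,108]),1), np.round(proj(q,[*U(-274,0),98]),1))
todo([*f,84],-0.148)
a=cv2.imread('pics/t2.png')[150:270,250:350];b=cv2.imread('pics/s2.png')[160:280,270:370]
cv2.imwrite('pics/c2.png',np.hstack([cv2.resize(k,None,fx=4,fy=4,interpolation=cv2.INTER_CUBIC) for k in(a,b)]))
E
```

```text
[292.  231.1] [290.5 246.8]
[351.9 224.1] [366.4 231.8]
pos [392.  119.8 165.4] rot [-3.141e+00 -1.000e-03 -1.460e-01] dp units [ 3.151 -0.025  2.036] turn z 0.019
```

View pics/c2.png

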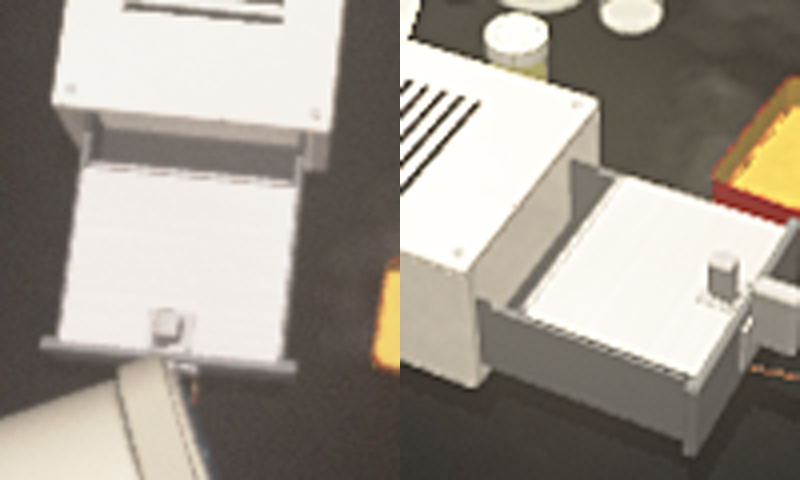

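Both views show the drawer out and the flap white. The fin top is at (291.5,230) in the top view and (351,225) in the side view, within 1 px of prediction, so I go to the fin.

Request:
{"fn": "play_rows", "kwargs": {
  "rows": [
    {"dp": [0.8, -0.02, 0], "turn": [0, 0, 0], "fingers": 0.62},
    {"dp": [0.85, 0, 0], "turn": [0, 0, 0], "fingers": 0.62},
    {"dp": [0.85, 0, 0.3], "turn": [0, 0, 0], "fingers": 0.62},
    {"dp": [0.65, 0, 0.3], "turn": [0, 0, 0], "fingers": 0.62},
    {"dp": [0, 0, 0], "turn": [0, 0, 0], "fingers": 0.62}
  ]
}}

```text
clock: 5.93
eef_pos: [522.7, 101.2, 139.1]
tcp_rot: [-3.142, -0.002, -0.148]
contact_force: [-1.3, -0.3, 0.5]
opening: 0.379
grasp_force: 0.0
```

```bash
python3 - <<'E'
from h import *
U=unit(np.array([747.3,68.06]),-0.148); todo([*U(-233,0),83],-0.148); print(r.sense()['opening'])
E
```

```text
pos [522.7 101.2 139.1] rot [-3.142e+00 -2.000e-03 -1.480e-01] dp units [-0.15  -0.009  1.402] turn z -0.002
0.37945892459688907
```

Request:
{"fn": "play_rows", "kwargs": {
  "rows": [
    {"dp": [-0.15, 0, 0.5], "turn": [0, 0, 0], "fingers": 0.62},
    {"dp": [0, 0, 0.5], "turn": [0, 0, 0], "fingers": 0.62},
    {"dp": [0, 0, 0.4], "turn": [0, 0, 0], "fingers": 0.62},
    {"dp": [0, 0, 0], "turn": [0, 0, 0], "fingers": 0.62},
    {"dp": [0, 0, 0], "turn": [0, 0, 0], "fingers": 0.62}
  ]
}}

```text
clock: 6.35
eef_pos: [511.4, 102.7, 84.3]
tcp_rot: [3.141, 0.002, -0.147]
contact_force: [0.7, -0.0, 0.4]
opening: 0.379
grasp_force: 0.0
```

Request:
{"fn": "play_rows", "kwargs": {
  "rows": [
    {"dp": [0, 0, 0], "turn": [0, 0, 0], "fingers": 1},
    {"dp": [0, 0, 0], "turn": [0, 0, 0], "fingers": 1},
    {"dp": [0, 0, 0], "turn": [0, 0, 0], "fingers": 1},
    {"dp": [0, 0, 0], "turn": [0, 0, 0], "fingers": 1}
  ],
  "force": 30
}}

```text
clock: 6.68
eef_pos: [512.9, 104.0, 86.2]
tcp_rot: [-3.139, -0.002, -0.148]
contact_force: [-0.0, 6.2, -2.2]
opening: 0.175
grasp_force: 34.6
```

Request:
{"fn": "play_rows", "kwargs": {
  "rows": [
    {"dp": [0.156, 0, -0.445], "turn": [0, 0, 0], "fingers": 1},
    {"dp": [0.225, 0, -0.414], "turn": [0, 0, 0], "fingers": 1},
    {"dp": [0.288, 0, -0.373], "turn": [0, 0, 0], "fingers": 1},
    {"dp": [0.344, 0, -0.323], "turn": [0, 0, 0], "fingers": 1},
    {"dp": [0, 0, 0], "turn": [0, 0, 0], "fingers": 1}
  ]
}}

```text
clock: 7.1
eef_pos: [555.2, 97.7, 150.9]
tcp_rot: [-3.139, -0.005, -0.147]
contact_force: [-2.8, 6.1, 4.7]
opening: 0.178
grasp_force: 34.0
```

Request:
{"fn": "play_rows", "kwargs": {
  "rows": [
    {"dp": [0.39, 0, -0.263], "turn": [0, 0, 0], "fingers": 1},
    {"dp": [0.428, 0, -0.198], "turn": [0, 0, 0], "fingers": 1},
    {"dp": [0, 0, 0], "turn": [0, 0, 0], "fingers": 1}
  ]
}}

```text
clock: 7.35
eef_pos: [586.7, 93.0, 167.6]
tcp_rot: [-3.139, -0.003, -0.147]
contact_force: [-3.1, 6.6, 6.4]
opening: 0.182
grasp_force: 33.7
```

Still gripped and tracking the arc.

Request:
{"fn": "play_rows", "kwargs": {
  "rows": [
    {"dp": [0.454, 0, -0.128], "turn": [0, 0, 0], "fingers": 1},
    {"dp": [0.468, 0, -0.053], "turn": [0, 0, 0], "fingers": 1},
    {"dp": [0.471, 0, 0.022], "turn": [0, 0, 0], "fingers": 1},
    {"dp": [0.4, 0, 0.083], "turn": [0, 0, 0], "fingers": 1},
    {"dp": [0, 0, 0], "turn": [0, 0, 0], "fingers": 1}
  ]
}}

```text
clock: 7.77
eef_pos: [659.3, 82.2, 171.0]
tcp_rot: [-3.139, -0.007, -0.147]
contact_force: [1.9, 4.1, 7.3]
opening: 0.177
grasp_force: 34.1
```

Request:
{"fn": "play_rows", "kwargs": {
  "rows": [
    {"dp": [0, 0, 0], "turn": [0, 0, 0], "fingers": 0.6},
    {"dp": [0, 0, 0], "turn": [0, 0, 0], "fingers": 0.6},
    {"dp": [0, 0, 0], "turn": [0, 0, 0], "fingers": 0.6},
    {"dp": [0, 0, -0.5], "turn": [0, 0, 0], "fingers": 0.6},
    {"dp": [0, 0, -0.8], "turn": [0, 0, 0], "fingers": 0.6}
  ]
}}

```text
clock: 8.18
eef_pos: [652.1, 81.2, 217.2]
tcp_rot: [3.139, 0.007, -0.147]
contact_force: [0.1, -0.4, 0.6]
opening: 0.401
grasp_force: 0.0
```

Request:
{"fn": "play_rows", "kwargs": {
  "rows": [
    {"dp": [0, 0, -0.8], "turn": [0, 0, 0], "fingers": 0.6},
    {"dp": [0, 0, -0.8], "turn": [0, 0, 0], "fingers": 0.6},
    {"dp": [-0.6, 0, 0], "turn": [0, 0, 0], "fingers": 0.6},
    {"dp": [-0.9, 0, 0], "turn": [0, 0, 0], "fingers": 0.6},
    {"dp": [-0.9, 0, 0], "turn": [0, 0, 0], "fingers": 0.6}
  ]
}}

```text
clock: 8.6
eef_pos: [558.9, 95.5, 284.4]
tcp_rot: [3.141, -0.0, -0.148]
contact_force: [-0.1, 0.1, 0.1]
opening: 0.402
grasp_force: 0.0
```

Request:
{"fn": "play_rows", "kwargs": {
  "rows": [
    {"dp": [-0.9, 0, 0], "turn": [0, 0, 0], "fingers": 0.6},
    {"dp": [-0.9, 0, 0], "turn": [0, 0, 0], "fingers": 0.6},
    {"dp": [-0.9, 0, 0], "turn": [0, 0, 0], "fingers": 0.6},
    {"dp": [-0.6, 0, 0], "turn": [0, 0, 0], "fingers": 0.6},
    {"dp": [0, 0, 0], "turn": [0, 0, 0], "fingers": 0.6}
  ]
}}

```text
clock: 9.02
eef_pos: [424.7, 114.9, 284.0]
tcp_rot: [3.141, 0.003, -0.146]
contact_force: [0.3, 0.9, 0.6]
opening: 0.402
grasp_force: 0.0
```

```bash
python3 - <<'E'
from h import *
d=shot('top','t3.png'); e=shot('side','s3.png')
U=unit(np.array([747.3,68.06]),-0.148)
for s in(32,-32):
  for q in (d,e): print(s,np.round(proj(q,[*U(-191,s),72]),1))
todo([*U(-191,32),180],-0.148)
a=cv2.imread('pics/t3.png')[150:270,250:350];b=cv2.imread('pics/s3.png')[130:250,270:370]
cv2.imwrite('pics/c3.png',np.hstack([cv2.resize(k,None,fx=4,fy=4,interpolation=cv2.INTER_CUBIC) for k in(a,b)]))
E
```

```text
32 [283.3 216.7]
32 [331.9 236.6]
-32 [306.3 219. ]
-32 [342.1 221.4]
pos [429.1 115.1 284.8] rot [-3.141e+00 -1.000e-03 -1.460e-01] dp units [ 3.268 -0.805  2.62 ] turn z 0.017
```

View pics/c3.png

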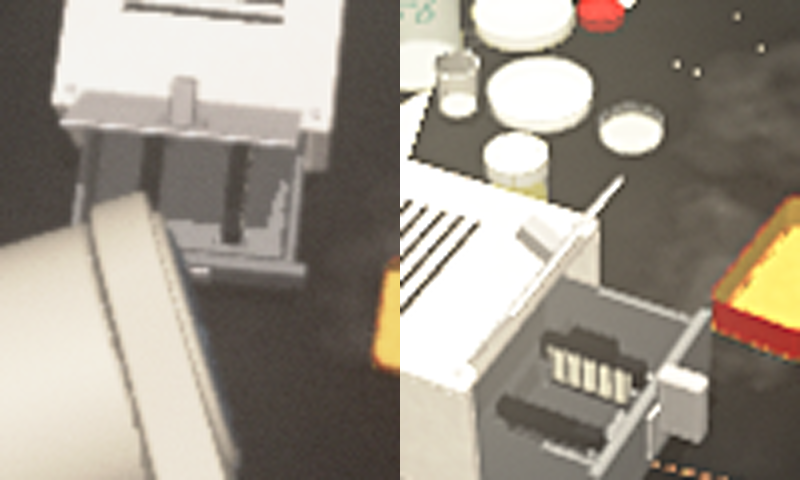

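The flap is up, but the drawer was pushed back in while I swung it. I need to re-measure the drawer extension and pull it out again.

```bash
python3 - <<'E'
from h import *
d=r.grab_frame('top'); e=r.grab_frame('side')
c=np.array([747.3,68.06]);y=-0.148;U=unit(c,y)
inv=lambda p:((p[:2]-c)@[np.cos(y),np.sin(y)],(p[:2]-c)@[-np.sin(y),np.cos(y)])
print('panel corner now',inv(ray(d,326.3,216.3,78)),'out',inv(ray(d,323.8,241.3,78)))
for D in (80,90,100,110,150): print(D,np.round(proj(e,[*U(-140-D,0),98]),1))
# flap free edge in side: (620,180)->near right corner ; y=-75
E=lambda a,D,yy:[*U(27-D-127*np.cos(a),yy),75+127*np.sin(a)]
for D in(85,95,105):
  for a in(1.0,1.1,1.2,1.3,1.4): print(D,a,'right',np.round(proj(e,E(a,D,-75)),1),'left',np.round(proj(e,E(a,D,75)),1))
E
```

```text
panel corner now (np.float64(-179.05764298655149), np.float64(-86.50196870145115)) out (np.float64(-248.38179104416886), np.float64(-86.49384616102141))
80 [347.2 225.3]
90 [350.7 226.5]
100 [354.2 227.7]
110 [357.8 228.9]
150 [372.1 233.8]
85 1.0 right [327.8 174.5] left [300.8 208.5]
85 1.1 right [324.1 171.6] left [296.8 205.3]
85 1.2 right [320.2 168.9] left [292.6 202.3]
85 1.3 right [316.2 166.5] left [288.2 199.7]
85 1.4 right [312.1 164.4] left [283.7 197.4]
95 1.0 right [331.2 175.6] left [304.4 209.8]
95 1.1 right [327.5 172.6] left [300.4 206.5]
95 1.2 right [323.6 169.9] left [296.1 203.5]
95 1.3 right [319.5 167.5] left [291.7 200.9]
95 1.4 right [315.4 165.4] left [287.3 198.6]
105 1.0 right [334.5 176.6] left [308. 211.]
105 1.1 right [330.8 173.6] left [304.  207.7]
105 1.2 right [326.9 170.9] left [299.7 204.7]
105 1.3 right [322.9 168.5] left [295.3 202.1]
105 1.4 right [318.7 166.4] left [290.8 199.7]
```

```bash
python3 - <<'E'
from h import *
U=unit(np.array([747.3,68.06]),-0.148); todo([*U(-205.5,0.5),66],-0.148)
E
```

```text
pos [430.5 115.  284.7] rot [-3.142e+00 -1.000e-03 -1.470e-01] dp units [ 2.869 -0.017  5.469] turn z 0.010
```

Request:
{"fn": "play_rows", "kwargs": {
  "rows": [
    {"dp": [0.72, 0, 0.7], "turn": [0, 0, 0], "fingers": 0.45},
    {"dp": [0.72, 0, 0.7], "turn": [0, 0, 0], "fingers": 0.45},
    {"dp": [0.72, 0, 0.7], "turn": [0, 0, 0], "fingers": 0.45},
    {"dp": [0.71, 0, 0.7], "turn": [0, 0, 0], "fingers": 0.45},
    {"dp": [0, 0, 0.8], "turn": [0, 0, 0], "fingers": 0.45}
  ]
}}

```text
clock: 9.63
eef_pos: [550.0, 97.5, 139.5]
tcp_rot: [-3.14, -0.005, -0.148]
contact_force: [0.4, 0.1, 0.8]
opening: 0.551
grasp_force: 0.0
```

Request:
{"fn": "play_rows", "kwargs": {
  "rows": [
    {"dp": [0, 0, 0.8], "turn": [0, 0, 0], "fingers": 0.45},
    {"dp": [0, 0, 0.7], "turn": [0, 0, 0], "fingers": 0.45},
    {"dp": [0, 0, 0.36], "turn": [0, 0, 0], "fingers": 0.45},
    {"dp": [0, 0, 0], "turn": [0, 0, 0], "fingers": 0.45},
    {"dp": [0, 0, 0], "turn": [0, 0, 0], "fingers": 0.45}
  ]
}}

```text
clock: 10.05
eef_pos: [543.4, 97.8, 65.1]
tcp_rot: [3.141, 0.002, -0.148]
contact_force: [0.6, 0.4, 0.5]
opening: 0.55
grasp_force: 0.0
```

Request:
{"fn": "play_rows", "kwargs": {
  "rows": [
    {"dp": [0, 0, 0], "turn": [0, 0, 0], "fingers": 1},
    {"dp": [0, 0, 0], "turn": [0, 0, 0], "fingers": 1},
    {"dp": [0, 0, 0], "turn": [0, 0, 0], "fingers": 1},
    {"dp": [0, 0, 0], "turn": [0, 0, 0], "fingers": 1}
  ],
  "force": 60
}}

```text
clock: 10.38
eef_pos: [544.9, 99.4, 67.8]
tcp_rot: [-3.139, -0.003, -0.148]
contact_force: [1.7, 6.7, 0.4]
opening: 0.175
grasp_force: 59.1
```

Gripped. Pull about 75 mm slowly to the stop.

Request:
{"fn": "play_rows", "kwargs": {
  "rows": [
    {"dp": [-0.35, 0, 0], "turn": [0, 0, 0], "fingers": 1},
    {"dp": [-0.4, 0, 0], "turn": [0, 0, 0], "fingers": 1},
    {"dp": [-0.4, 0, 0], "turn": [0, 0, 0], "fingers": 1},
    {"dp": [-0.3, 0, 0], "turn": [0, 0, 0], "fingers": 1},
    {"dp": [-0.2, 0, 0], "turn": [0, 0, 0], "fingers": 1}
  ]
}}

```text
clock: 10.8
eef_pos: [479.5, 109.2, 67.8]
tcp_rot: [-3.139, -0.005, -0.147]
contact_force: [5.6, 6.2, -5.2]
opening: 0.176
grasp_force: 64.0
```

Request:
{"fn": "play_rows", "kwargs": {
  "rows": [
    {"dp": [-0.15, 0, 0], "turn": [0, 0, 0], "fingers": 1},
    {"dp": [-0.1, 0, 0], "turn": [0, 0, 0], "fingers": 1},
    {"dp": [0, 0, 0], "turn": [0, 0, 0], "fingers": 1},
    {"dp": [0, 0, 0], "turn": [0, 0, 0], "fingers": 1},
    {"dp": [0, 0, 0], "turn": [0, 0, 0], "fingers": 1}
  ]
}}

```text
clock: 11.22
eef_pos: [477.5, 109.7, 68.1]
tcp_rot: [-3.137, -0.018, -0.146]
contact_force: [31.2, -8.1, -29.2]
opening: 0.179
grasp_force: 62.1
```

Request:
{"fn": "play_rows", "kwargs": {
  "rows": [
    {"dp": [0.2, 0, 0], "turn": [0, 0, 0], "fingers": 0.4},
    {"dp": [0, 0, 0], "turn": [0, 0, 0], "fingers": 0.4},
    {"dp": [0, 0, 0], "turn": [0, 0, 0], "fingers": 0.4},
    {"dp": [0, 0, -0.6], "turn": [0, 0, 0], "fingers": 0.4},
    {"dp": [0, 0, -0.9], "turn": [0, 0, 0], "fingers": 0.4}
  ]
}}

```text
clock: 11.63
eef_pos: [472.8, 107.7, 124.6]
tcp_rot: [3.139, 0.006, -0.147]
contact_force: [0.9, 0.3, -0.0]
opening: 0.6
grasp_force: 0.0
```

Request:
{"fn": "play_rows", "kwargs": {
  "rows": [
    {"dp": [0, 0, -0.9], "turn": [0, 0, 0], "fingers": 1},
    {"dp": [0, 0, 0], "turn": [0, 0, 0], "fingers": 1},
    {"dp": [0, 0, 0], "turn": [0, 0, 0], "fingers": 1},
    {"dp": [0, 0, 0], "turn": [0, 0, 0], "fingers": 1},
    {"dp": [0, 0, 0], "turn": [0, 0, 0], "fingers": 1}
  ]
}}

```text
clock: 12.05
eef_pos: [474.8, 108.1, 161.3]
tcp_rot: [3.141, 0.002, -0.147]
contact_force: [-0.9, -0.1, 0.1]
opening: -0.0
grasp_force: 0.0
```

```bash
python3 - <<'E'
from h import *
e=shot('side','s4.png'); c=cv2.imread('pics/s4.png')[110:260,260:400]; cv2.imwrite('pics/c4.png',cv2.resize(c,None,fx=4,fy=4,interpolation=cv2.INTER_CUBIC))
U=unit(np.array([747.3,68.06]),-0.148); todo([*U(-138,0),166],-0.148); print(r.sense()['opening'])
E=lambda a,D,yy:[*U(27-D-127*np.cos(a),yy),75+127*np.sin(a)]
for a in(0.9,1.,1.1,1.2): print(a,np.round(proj(e,E(a,150,-75)),1),np.round(proj(e,E(a,150,75)),1))
E
```

```text
pos [474.8 108.1 161.1] rot [ 3.141e+00  2.000e-03 -1.470e-01] dp units [ 3.435 -0.012 -0.123] turn z 0.009
0.0001323148081029059
0.9 [353.5 184.5] [328.5 220.1]
1.0 [350.  181.2] [324.6 216.6]
1.1 [346.2 178.2] [320.5 213.3]
1.2 [342.3 175.4] [316.1 210.3]
```

View pics/c4.png

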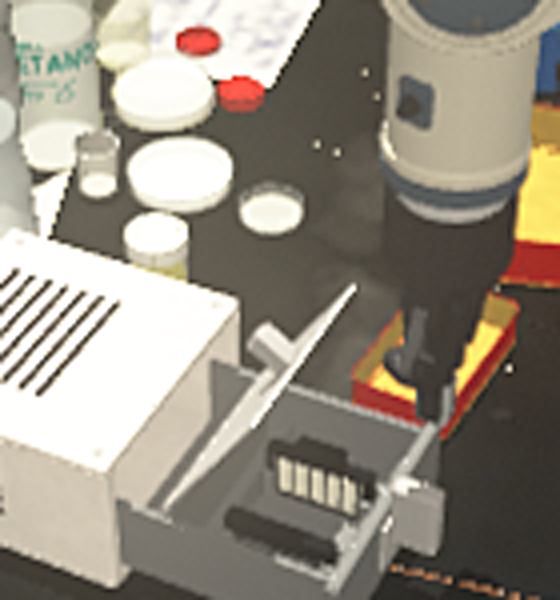

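The side view shows the drawer fully out and the flap at about 1.03 rad (free corner at (349,181)). The cassette with its tab is in the -y slot (340,221), and the blank is in the +y slot. I'll push the flap further gently with closed fingers.

Request:
{"fn": "play_rows", "kwargs": {
  "rows": [
    {"dp": [0.7, 0, 0], "turn": [0, 0, 0], "fingers": 1},
    {"dp": [0.7, 0, 0], "turn": [0, 0, 0], "fingers": 1},
    {"dp": [0.5, 0, 0], "turn": [0, 0, 0], "fingers": 1},
    {"dp": [0.2, 0, 0], "turn": [0, 0, 0], "fingers": 1},
    {"dp": [0.12, 0, 0], "turn": [0, 0, 0], "fingers": 1}
  ]
}}

```text
clock: 12.52
eef_pos: [563.6, 95.0, 160.8]
tcp_rot: [3.141, 0.003, -0.148]
contact_force: [-2.0, -0.5, 0.6]
opening: -0.002
grasp_force: 0.8
```

Request:
{"fn": "play_rows", "kwargs": {
  "rows": [
    {"dp": [0.12, 0, 0], "turn": [0, 0, 0], "fingers": 1},
    {"dp": [0.12, 0, 0], "turn": [0, 0, 0], "fingers": 1},
    {"dp": [0.12, 0, 0], "turn": [0, 0, 0], "fingers": 1},
    {"dp": [0.12, 0, 0], "turn": [0, 0, 0], "fingers": 1},
    {"dp": [0.12, 0, 0], "turn": [0, 0, 0], "fingers": 1}
  ]
}}

```text
clock: 12.93
eef_pos: [587.7, 91.7, 162.3]
tcp_rot: [-3.142, -0.0, -0.147]
contact_force: [-0.9, 0.6, 1.1]
opening: -0.001
grasp_force: 0.5
```

Request:
{"fn": "play_rows", "kwargs": {
  "rows": [
    {"dp": [0.12, 0, 0], "turn": [0, 0, 0], "fingers": 1},
    {"dp": [0.12, 0, 0], "turn": [0, 0, 0], "fingers": 1},
    {"dp": [0.12, 0, 0], "turn": [0, 0, 0], "fingers": 1},
    {"dp": [0.12, 0, 0], "turn": [0, 0, 0], "fingers": 1},
    {"dp": [0.08, 0, 0], "turn": [0, 0, 0], "fingers": 1}
  ]
}}

```text
clock: 13.35
eef_pos: [611.1, 88.3, 162.9]
tcp_rot: [-3.141, -0.002, -0.147]
contact_force: [-0.6, -0.1, 6.6]
opening: 0.002
grasp_force: 0.9
```

Request:
{"fn": "play_rows", "kwargs": {
  "rows": [
    {"dp": [0.0, 0, 0], "turn": [0, 0, 0], "fingers": 1},
    {"dp": [0, 0, 0], "turn": [0, 0, 0], "fingers": 1}
  ]
}}

```text
clock: 13.52
eef_pos: [611.1, 88.3, 162.9]
tcp_rot: [-3.141, -0.002, -0.147]
contact_force: [-0.1, -0.2, 4.9]
opening: 0.001
grasp_force: 0.0
```

```bash
python3 - <<'E'
from h import *
e=shot('side','s5.png'); c=cv2.imread('pics/s5.png')[110:260,260:400]; cv2.imwrite('pics/c5.png',cv2.resize(c,None,fx=4,fy=4,interpolation=cv2.INTER_CUBIC))
U=unit(np.array([747.3,68.06]),-0.148); todo([*U(-138,0),166],-0.148)
E=lambda a,D,yy:[*U(27-D-127*np.cos(a),yy),75+127*np.sin(a)]
for a in(1.1,1.2,1.3,1.4,1.5): print(a,np.round(proj(e,E(a,150,-75)),1),np.round(proj(e,E(a,150,75)),1))
E
```

```text
pos [611.   88.3 162.9] rot [-3.141e+00 -2.000e-03 -1.470e-01] dp units [-0.005 -0.002 -0.077] turn z 0.008
1.1 [346.2 178.2] [320.5 213.3]
1.2 [342.3 175.4] [316.1 210.3]
1.3 [338.1 173. ] [311.6 207.5]
1.4 [333.9 170.9] [307.1 205.2]
1.5 [329.6 169.2] [302.4 203.2]
```

View pics/c5.png

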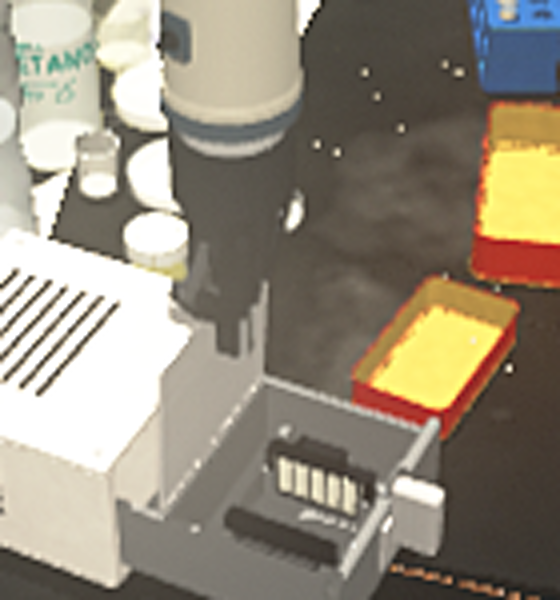

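The flap is upright (about 1.5 rad) and the drawer is still out, with the pull unchanged. I'll retreat and go over the cassette.

Request:
{"fn": "play_rows", "kwargs": {
  "rows": [
    {"dp": [-0.4, 0, 0], "turn": [0, 0, 0], "fingers": 1},
    {"dp": [-0.9, 0, 0], "turn": [0, 0, 0], "fingers": 0.6},
    {"dp": [0, 0.8, 0], "turn": [0, 0, 0], "fingers": 0.6},
    {"dp": [0, 0, 0], "turn": [0, 0, 0], "fingers": 0.6},
    {"dp": [0, 0, 0], "turn": [0, 0, 0], "fingers": 0.6}
  ]
}}

```text
clock: 13.98
eef_pos: [553.6, 63.7, 162.3]
tcp_rot: [-3.142, -0.0, -0.148]
contact_force: [0.1, -0.1, -0.5]
opening: 0.4
grasp_force: 0.0
```

```bash
python3 - <<'E'
from h import *
U=unit(np.array([747.3,68.06]),-0.148); todo([*U(-190,-32),43],-0.148); print(r.sense()['opening'])
e=shot('side','s6.png'); d=shot('top','t6.png')
a=cv2.imread('pics/s6.png')[110:260,260:400]; b=cv2.imread('pics/t6.png')[150:300,240:380]
cv2.imwrite('pics/c6.png',np.hstack([cv2.resize(k,None,fx=2.8,fy=2.8,interpolation=cv2.INTER_CUBIC) for k in(a,b)]))
print(np.round(proj(e,[*U(-191,-32),72]),1))
E
```

```text
pos [553.6  63.7 162.3] rot [-3.142 -0.    -0.148] dp units [ 0.022 -0.023  2.983] turn z -0.004
0.3996196501511558
[342.1 221.4]
```

View pics/c6.png

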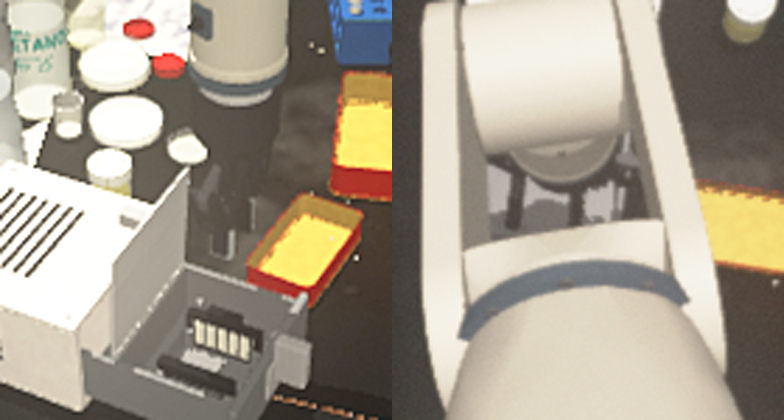

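The picture shows the flap standing clear of the fingers and the gripper above the cassette slot, so I descend.

Request:
{"fn": "play_rows", "kwargs": {
  "rows": [
    {"dp": [0, 0, 0.8], "turn": [0, 0, 0], "fingers": 0.6},
    {"dp": [0, 0, 0.8], "turn": [0, 0, 0], "fingers": 0.6},
    {"dp": [0, 0, 0.6], "turn": [0, 0, 0], "fingers": 0.6},
    {"dp": [0, 0, 0.4], "turn": [0, 0, 0], "fingers": 0.6},
    {"dp": [0, 0, 0.35], "turn": [0, 0, 0], "fingers": 0.6}
  ]
}}

```text
clock: 14.5
eef_pos: [553.7, 64.9, 42.3]
tcp_rot: [3.141, 0.001, -0.147]
contact_force: [0.6, -0.3, -0.7]
opening: 0.4
grasp_force: 0.0
```

Request:
{"fn": "play_rows", "kwargs": {
  "rows": [
    {"dp": [0, 0, 0], "turn": [0, 0, 0], "fingers": 0.6},
    {"dp": [0, 0, 0], "turn": [0, 0, 0], "fingers": 0.8},
    {"dp": [0, 0, 0], "turn": [0, 0, 0], "fingers": 1},
    {"dp": [0, 0, 0], "turn": [0, 0, 0], "fingers": 1},
    {"dp": [0, 0, 0], "turn": [0, 0, 0], "fingers": 1}
  ],
  "force": 40
}}

```text
clock: 14.92
eef_pos: [554.5, 64.6, 45.2]
tcp_rot: [-3.141, -0.002, -0.147]
contact_force: [0.7, 0.4, -1.5]
opening: 0.132
grasp_force: 42.5
```

Request:
{"fn": "play_rows", "kwargs": {
  "rows": [
    {"dp": [0, 0, 0], "turn": [0, 0, 0], "fingers": 1},
    {"dp": [0, 0, 0], "turn": [0, 0, 0], "fingers": 1}
  ]
}}

```text
clock: 15.08
eef_pos: [553.9, 64.4, 44.7]
tcp_rot: [-3.141, -0.001, -0.147]
contact_force: [-0.1, 0.2, -0.7]
opening: 0.135
grasp_force: 42.5
```

Request:
{"fn": "play_rows", "kwargs": {
  "rows": [
    {"dp": [0, 0, -0.2], "turn": [0, 0, 0], "fingers": 1},
    {"dp": [0, 0, -0.3], "turn": [0, 0, 0], "fingers": 1},
    {"dp": [0, 0, -0.4], "turn": [0, 0, 0], "fingers": 1},
    {"dp": [0, 0, -0.5], "turn": [0, 0, 0], "fingers": 1},
    {"dp": [0, 0, -0.5], "turn": [0, 0, 0], "fingers": 1}
  ]
}}

```text
clock: 15.5
eef_pos: [553.5, 64.3, 122.0]
tcp_rot: [3.142, -0.0, -0.147]
contact_force: [-0.2, 1.4, -0.6]
opening: 0.129
grasp_force: 42.7
```

Request:
{"fn": "play_rows", "kwargs": {
  "rows": [
    {"dp": [0, 0, -0.5], "turn": [0, 0, 0], "fingers": 1},
    {"dp": [0, 0, -0.5], "turn": [0, 0, 0], "fingers": 1},
    {"dp": [0, 0, -0.5], "turn": [0, 0, 0], "fingers": 1},
    {"dp": [0, 0, -0.3], "turn": [0, 0, 0], "fingers": 1},
    {"dp": [0, 0, 0], "turn": [0, 0, 0], "fingers": 1}
  ]
}}

```text
clock: 15.92
eef_pos: [555.3, 64.5, 195.8]
tcp_rot: [-3.14, -0.005, -0.147]
contact_force: [0.2, 0.2, -0.5]
opening: 0.129
grasp_force: 42.7
```

```bash
python3 - <<'E'
from h import *
todo([473,-340,173],-1.430)
E
```

```text
pos [555.3  64.5 195.8] rot [-3.14  -0.005 -0.147] dp units [-0.554 10.305  0.569] turn z 12.251
```

Request:
{"fn": "play_rows", "kwargs": {
  "rows": [
    {"dp": [-0.04, 0.4, 0], "turn": [0, 0, 0], "fingers": 1},
    {"dp": [-0.04, 0.7, 0], "turn": [0, 0, 0], "fingers": 1},
    {"dp": [-0.04, 0.7, 0], "turn": [0, 0, 0], "fingers": 1},
    {"dp": [-0.04, 0.7, 0], "turn": [0, 0, 0], "fingers": 1},
    {"dp": [-0.04, 0.7, 0], "turn": [0, 0, 0], "fingers": 1}
  ]
}}

```text
clock: 16.33
eef_pos: [525.9, -62.1, 191.3]
tcp_rot: [3.142, 0.001, -0.147]
contact_force: [-0.0, 0.2, -0.3]
opening: 0.128
grasp_force: 42.7
```

Request:
{"fn": "play_rows", "kwargs": {
  "rows": [
    {"dp": [-0.04, 0.7, 0], "turn": [0, 0, 0], "fingers": 1},
    {"dp": [-0.04, 0.7, 0], "turn": [0, 0, 0], "fingers": 1},
    {"dp": [-0.04, 0.7, 0], "turn": [0, 0, 0], "fingers": 1},
    {"dp": [-0.04, 0.7, 0], "turn": [0, 0, 0], "fingers": 1},
    {"dp": [-0.04, 0.7, 0], "turn": [0, 0, 0], "fingers": 1}
  ]
}}

```text
clock: 16.75
eef_pos: [497.5, -199.5, 191.3]
tcp_rot: [-3.141, 0.001, -0.147]
contact_force: [-0.3, -1.0, -1.2]
opening: 0.13
grasp_force: 42.7
```

Request:
{"fn": "play_rows", "kwargs": {
  "rows": [
    {"dp": [-0.04, 0.7, 0], "turn": [0, 0, 0], "fingers": 1},
    {"dp": [-0.04, 0.7, 0], "turn": [0, 0, 0], "fingers": 1},
    {"dp": [-0.04, 0.7, 0], "turn": [0, 0, 0], "fingers": 1},
    {"dp": [-0.03, 0.7, 0], "turn": [0, 0, 0], "fingers": 1},
    {"dp": [0, 0.5, 0], "turn": [0, 0, 0], "fingers": 1}
  ]
}}

```text
clock: 17.17
eef_pos: [472.0, -329.9, 191.2]
tcp_rot: [-3.142, 0.001, -0.148]
contact_force: [0.7, -0.3, -0.4]
opening: 0.135
grasp_force: 42.7
```

Request:
{"fn": "play_rows", "kwargs": {
  "rows": [
    {"dp": [0, 0, 0], "turn": [0, 0, 0.8], "fingers": 1},
    {"dp": [0, 0, 0], "turn": [0, 0, 0.8], "fingers": 1},
    {"dp": [0, 0, 0], "turn": [0, 0, 0.8], "fingers": 1},
    {"dp": [0, 0, 0], "turn": [0, 0, 0.8], "fingers": 1},
    {"dp": [0, 0, 0], "turn": [0, 0, 0.8], "fingers": 1}
  ]
}}

```text
clock: 17.58
eef_pos: [472.6, -327.9, 191.1]
tcp_rot: [-3.142, 0.002, -0.57]
contact_force: [0.1, 0.0, -1.5]
opening: 0.134
grasp_force: 42.7
```

Request:
{"fn": "play_rows", "kwargs": {
  "rows": [
    {"dp": [0, 0, 0], "turn": [0, 0, 0.8], "fingers": 1},
    {"dp": [0, 0, 0], "turn": [0, 0, 0.8], "fingers": 1},
    {"dp": [0, 0, 0], "turn": [0, 0, 0.8], "fingers": 1},
    {"dp": [0, 0, 0], "turn": [0, 0, 0.8], "fingers": 1},
    {"dp": [0, 0, 0], "turn": [0, 0, 0.8], "fingers": 1}
  ]
}}

```text
clock: 18.0
eef_pos: [472.7, -327.7, 191.2]
tcp_rot: [3.141, 0.001, -0.989]
contact_force: [-0.4, -0.2, -0.7]
opening: 0.125
grasp_force: 42.7
```

Request:
{"fn": "play_rows", "kwargs": {
  "rows": [
    {"dp": [0, 0, 0.14], "turn": [0, 0, 0.85], "fingers": 1},
    {"dp": [0, 0, 0.14], "turn": [0, 0, 0.85], "fingers": 1},
    {"dp": [0, 0, 0.14], "turn": [0, 0, 0.85], "fingers": 1},
    {"dp": [0, 0, 0.14], "turn": [0, 0, 0.85], "fingers": 1},
    {"dp": [0, 0, 0], "turn": [0, 0, 0.85], "fingers": 1}
  ]
}}

```text
clock: 18.42
eef_pos: [472.1, -327.3, 167.7]
tcp_rot: [3.139, 0.002, -1.434]
contact_force: [-0.5, 0.1, -0.7]
opening: 0.133
grasp_force: 42.7
```

Request:
{"fn": "play_rows", "kwargs": {
  "rows": [
    {"dp": [0, 0, 0], "turn": [0, 0, 0], "fingers": 1},
    {"dp": [0, 0, 0], "turn": [0, 0, 0], "fingers": 1},
    {"dp": [0, 0, 0], "turn": [0, 0, 0], "fingers": 1}
  ]
}}

```text
clock: 18.67
eef_pos: [473.1, -328.0, 169.5]
tcp_rot: [3.141, 0.0, -1.427]
contact_force: [-0.0, 0.6, -1.0]
opening: 0.135
grasp_force: 42.7
```

```bash
python3 - <<'E'
from h import *
todo([473,-340,173],-1.430)
e=shot('side','s7.png'); d=shot('top','t7.png')
a=cv2.imread('pics/s7.png')[60:260,280:460]; b=cv2.imread('pics/t7.png')[120:320,360:540]
cv2.imwrite('pics/c7.png',np.hstack([cv2.resize(k,None,fx=2.2,fy=2.2,interpolation=cv2.INTER_CUBIC) for k in(a,b)]))
E
```

```text
pos [ 473.1 -328.   169.5] rot [ 3.141  0.    -1.427] dp units [ 0.296  0.045 -0.087] turn z 0.028
```

View pics/c7.png

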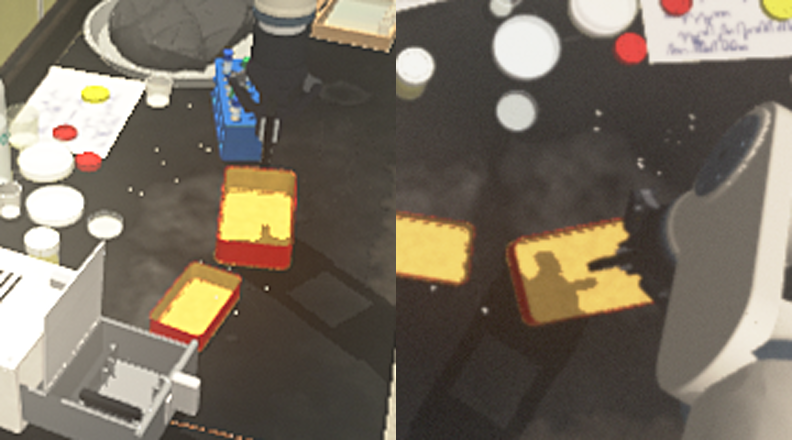

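The pictures show the cassette held over the larger tin, the flap standing at about (325,185), the drawer out and the blank in its slot. I make a final small correction, then settle.

Request:
{"fn": "play_rows", "kwargs": {
  "rows": [
    {"dp": [0.15, 0.02, -0.04], "turn": [0, 0, 0], "fingers": 1},
    {"dp": [0.15, 0.02, -0.04], "turn": [0, 0, 0], "fingers": 1},
    {"dp": [0, 0, 0], "turn": [0, 0, 0], "fingers": 1},
    {"dp": [0, 0, 0], "turn": [0, 0, 0], "fingers": 1},
    {"dp": [0, 0, 0], "turn": [0, 0, 0], "fingers": 1}
  ]
}}

```text
clock: 19.18
eef_pos: [473.2, -340.4, 172.9]
tcp_rot: [-3.142, 0.0, -1.43]
contact_force: [1.2, -0.3, -1.3]
opening: 0.134
grasp_force: 42.7
```

Request:
{"fn": "play_rows", "kwargs": {
  "rows": [
    {"dp": [0, 0, 0], "turn": [0, 0, 0], "fingers": 1},
    {"dp": [0, 0, 0], "turn": [0, 0, 0], "fingers": 1},
    {"dp": [0, 0, 0], "turn": [0, 0, 0], "fingers": 1},
    {"dp": [0, 0, 0], "turn": [0, 0, 0], "fingers": 1},
    {"dp": [0, 0, 0], "turn": [0, 0, 0], "fingers": 1}
  ]
}}

```text
clock: 19.6
eef_pos: [473.3, -340.1, 172.9]
tcp_rot: [3.142, 0.0, -1.43]
contact_force: [0.2, -0.2, -0.8]
opening: 0.133
grasp_force: 42.7
```

```bash
python3 - <<'E'
from h import *
todo([473,-340,173],-1.430); print(r.sense()['grasp_force'])
print(r.sign_off())
E
```

```text
pos [ 473.3 -340.1  172.9] rot [ 3.142  0.    -1.43 ] dp units [-0.003  0.008 -0.002] turn z 0.003
42.66321837902069
the job is handed in; nothing more can be done
None
```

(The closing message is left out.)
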